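# Lay the dried brushes out in the order of the colour jars

### The arm

A 6-joint arm with a two-finger parallel gripper is mounted at the origin on a cart in front of the work surface, level with it; the furniture and walls round the work are solid. World frame = base frame: x ahead of the robot, y to its left, z up, the work surface at z = 0. Lengths are in mm, angles in rad, forces in N, time in s.
With the tool pointing down it reaches from about 350 to 875 mm from the base axis. Payload 4.2 kg.
Tool frame: the origin (TCP) lies on the mounting face of the last link; the fingertips stand 173 mm ahead of it and the grasp point (between the pads) lies 155 mm ahead of it; z points along the fingers, y is the line along which they close (so a half turn about z gives the same grasp; the last joint's range is limited). The gripper opens to 85 mm and grips with 20 to 120 N. Pads are 22 mm wide; open, the fingers measure 114 mm over their backs; the gripper's body (76 mm by 85 mm) begins 54 mm behind the grasp point. The pads swing forward as they close: fully open they stand 13 mm farther back than shut.
Start: joints at [-0.961, 0.385, 0.008, 0, -1.194, -0.259], TCP at [214.795, -586.91, 404.712] pointing down, gripper open.
Joint ranges: [-3.14, 3.14], [-1.21, 2.06], [-1.07, 1.41], [-3.16, 2.05], [-2.99, -0.16], [-3.1, 3.1]. Speed limits (rad/s): [2.79, 2.79, 3.14, 3.14, 3.14, 3.14].

### API

Orientations are given as a unit quaternion [x, y, z, w].
In Python, from bench import arm gives the robot as it stands.
- The arm moves only by the tool carry_out, never from a script. Its argument "rows" is a list of rows, each a list of 7 numbers: the shift along the tool's x, y, z as a fraction of full scale, then the turn, a rotation vector about the tool's x, y, z as a fraction of full scale, then the opening, from -1 (shut) to 1 (fully open). A call has 1 to 12 rows; each row is the pose to reach, as a shift and turn from the pose commanded when the call began, along the tool's axes at that moment, turning the shorter way round; what a row does not reach only later rows make up. Full scale, the value 1, is 20 cm for a shift and pi rad for a turn. A row lasts 1/8 s, in which the tool goes at most 62.5 mm and 10.7 degrees, less where a joint would pass 70% of its speed; a pose out of reach is approached as far as the arm can. A call with a number of a shift or a turn outside -1 to 1 is refused whole. A call with a gripper value outside its range is refused whole. The fingers move at their own pace and stop on an object; the grip force is fixed at half the most. Time passes only in rows, so rows that repeat a pose let the fingers close. It gives the time, the measured TCP pose, the force, the opening and the grip force at its end, in the units of the state.
- arm.read_state(): the state, without advancing time (a new reading comes with each control period).
- arm.get_image(name): name is "scene" or "top" or "wrist"; returns (picture, depth): 400x640x3 uint8, red, green, blue; 400x640 float32, mm along the optical axis (not along the pixel's ray), 0 where there is no reading.
- arm.calibration(name): a dict with "mtx" (3x3 intrinsics, pixels), "k1" (the pictures are not rectified: a ray, as slopes to the right and down, at radius r is drawn at 1 + k1 r^2 times it, then the intrinsics apply), "cam_to_world" (4x4, takes a point from camera to world coordinates). Camera axes: x right, y up, looking along -z (the intrinsics and any distortion apply to the point x, -y, -z); pixel columns grow to the right and rows downward; lengths in mm; the calibration is good to about 2 mm. A picture is of the moment at which its call begins: read the wrist's pose just before it. calibration takes no time and is no camera call; for the wrist camera it gives the pose at the moment of the call.
- arm.job_done(): hands the job in; it is judged then, once.
The state is a dict: "clock": time; "joints": joint angles; "joint_vel": joint speeds; "joint_efforts": joint torques, N m; "position": TCP position; "ee_rot": TCP orientation; "contact_force": force on the tool from outside, world axes, zero at the start; "wrist_torque": the same for the moment, N m; "gripper_width": finger opening in mm; "grasp_force": force on a finger pad.
Only numpy, scipy, OpenCV 4.12 (cv2) and the standard library are available. Lean on these libraries where they do the work, as an engineer would, in place of code of your own. Each camera call takes 0.05 s, during which the arm holds its last target. There are 200 camera calls.

### The job

The four clean brushes have dried on the steel drip rack, and each is kept for one colour. Move them one by one to the wooden stand, so that every brush lies in the pair of notches straight in front of the jar whose lid has the colour of its band: across both rails, the middle of its handle midway between the rails, bristles towards the jar. Do not let a brush fall below the rails onto the bench, the pan or the board.

Things in the scene. Friction and masses are not known exactly. Their poses are not given: they have to be found in the camera images.
- brush_red (a point): Round wooden brush with a red band on the handle's end: 175 mm long, handle 8 to 9 mm thick, 20 g. Point: middle of the handle, on its axis; grip here. Own z up, own x across the brush; the bristles point along own -y, tip 111 mm from the point, handle's end 60 mm the other way. Lies level in the drying rack, point 44 mm above the bench, 48 mm from the next brush.
- brush_yellow (a point): Round wooden brush with a yellow band on the handle's end: 175 mm long, handle 8 to 9 mm thick, 20 g. Point: middle of the handle, on its axis; grip here. Own z up, own x across the brush; the bristles point along own -y, tip 111 mm from the point, handle's end 60 mm the other way. Lies level in the drying rack, point 44 mm above the bench, 48 mm from the next brush.
- brush_green (a point): Round wooden brush with a green band on the handle's end: 175 mm long, handle 8 to 9 mm thick, 20 g. Point: middle of the handle, on its axis; grip here. Own z up, own x across the brush; the bristles point along own -y, tip 111 mm from the point, handle's end 60 mm the other way. Lies level in the drying rack, point 44 mm above the bench, 48 mm from the next brush.
- brush_blue (a point): Round wooden brush with a blue band on the handle's end: 175 mm long, handle 8 to 9 mm thick, 20 g. Point: middle of the handle, on its axis; grip here. Own z up, own x across the brush; the bristles point along own -y, tip 111 mm from the point, handle's end 60 mm the other way. Lies level in the drying rack, point 44 mm above the bench, 48 mm from the next brush.
- jar_red_lid: Small round clear jar with a bright red lid, 42 mm across, 47 mm high, fixed in the wooden stand. Origin: centre of its underside, 8 mm above the bench. Own x points straight away from the notches. A brush in its notches has its handle's middle at (-0.145, 0, 0.0305) m in this frame, bristles along +x.
- jar_yellow_lid: Small round clear jar with a bright yellow lid, 42 mm across, 47 mm high, fixed in the wooden stand. Origin: centre of its underside, 8 mm above the bench. Own x points straight away from the notches. A brush in its notches has its handle's middle at (-0.145, 0, 0.0305) m in this frame, bristles along +x.
- jar_green_lid: Small round clear jar with a bright green lid, 42 mm across, 47 mm high, fixed in the wooden stand. Origin: centre of its underside, 8 mm above the bench. Own x points straight away from the notches. A brush in its notches has its handle's middle at (-0.145, 0, 0.0305) m in this frame, bristles along +x.
- jar_blue_lid: Small round clear jar with a bright blue lid, 42 mm across, 47 mm high, fixed in the wooden stand. Origin: centre of its underside, 8 mm above the bench. Own x points straight away from the notches. A brush in its notches has its handle's middle at (-0.145, 0, 0.0305) m in this frame, bristles along +x.
- brush_stand: Wooden stand, fixed, 242 x 222 mm, left or right of the drying rack. Origin on the bench midway between its 2 toothed rails; own x to the jars (row at x = 145 mm). Rails 12 mm thick at x = -42, +42 mm; notches at y = -78, -26, 26, 78 mm, in line with the jars: floor 12 mm wide, 34 mm above the bench, 45 degree flanks, teeth to 54 mm. Board top at 8 mm. A laid brush's axis is at 38.5 mm.
- drying_rack: Steel drip pan, fixed, 190 x 208 mm, 18 mm high, with two white toothed rails (12 mm thick, at own x = -42, +42 mm; notches at y = -72, -24, 24, 72 mm, floors 40 mm above the bench, teeth to 58 mm). Origin on the bench midway between the rails; own x is the way the bristles point.

How it is judged:
By the outcome, as a careful person would: the job done as asked, in the order asked, and still so for the second after the job is handed in, with the robot touching nothing.
It also fails if it takes over 90 s, if anything falls off the work surface, if the arm or the gripper's body presses on something with over 40 N, if the wrist force passes 120 N, or if a joint passes its speed limit or range.

## Working session

There is one attempt and no reset: what is moved stays moved. The work goes in short steps, Python scripts to look and compute and a tool call to move; the robot and the scene stay as the last step left them, time stands still between calls to the robot, and variables do not carry over. Pictures are saved under pics/ and viewed, at most 14 in all, crops included, and the job is handed in when it is done.

Besides the shell and the picture viewer there is one more tool, called after ">>>" as name([rows], argument=value, ...), one row to a line, values as JSON. carry_out: Moves the arm, as the interface text tells. Its arguments: {"type":"object","properties":{"rows":{"type":"array"}},"required":["rows"]}

```bash
mkdir -p pics; python3 - <<'E'
from bench import arm
import cv2,numpy as np
for n in("scene","top"):
    im,d=arm.get_image(n); cv2.imwrite(f"pics/{n}0.png",im[:,:,::-1]); np.savez(f"{n}0.npz",im=im,d=d)
    c=arm.calibration(n); print(n,np.round(c["mtx"],1).tolist(),c["k1"],np.round(c["cam_to_world"],3).tolist())
s=arm.read_state(); print({k:np.round(v,3).tolist() for k,v in s.items()})
E
```

```text
scene [[398.4, 0.0, 329.1], [0.0, 398.4, 200.8], [0.0, 0.0, 1.0]] -0.09039300408243557 [[-0.614, 0.466, -0.637, 0.631], [-0.789, -0.363, 0.495, 330.09], [-0.0, 0.807, 0.59, 565.933], [0.0, 0.0, 0.0, 1.0]]
top [[508.0, 0.0, 309.4], [0.0, 508.0, 197.6], [0.0, 0.0, 1.0]] -0.10182810029485011 [[0.06, 0.974, -0.217, 284.639], [-0.998, 0.058, -0.013, -106.231], [-0.0, 0.217, 0.976, 1118.788], [0.0, 0.0, 0.0, 1.0]]
{'clock': 0.1, 'joints': [-0.961, 0.386, 0.007, -0.0, -1.194, -0.259], 'joint_vel': [0.0, -0.001, 0.003, 0.001, -0.002, -0.001], 'joint_efforts': [-0.0, -39.332, 18.893, 4.198, -0.003, 0.0], 'position': [214.753, -586.773, 403.732], 'ee_rot': [-0.174, 0.985, 0.001, -0.0], 'contact_force': [0.033, -0.24, -0.826], 'wrist_torque': [0.023, 0.029, 0.022], 'grasp_force': 0.0, 'gripper_width': 85.404}
```

View pics/top0.png

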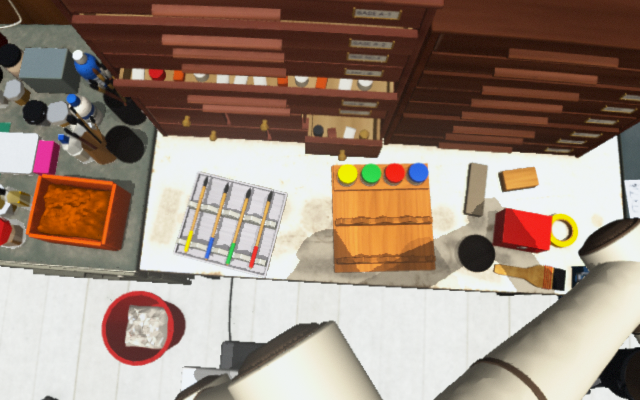

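View pics/scene0.png

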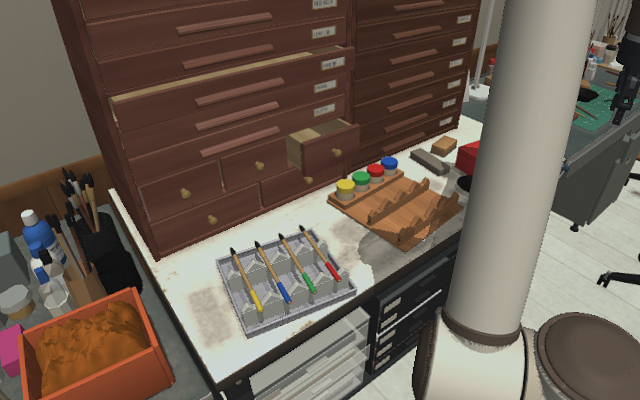

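The top view shows the brushes on the rack, left to right: yellow, blue, green, red (bands at about (188,242), (210,247), (232,251), (254,256)). The stand's lids run yellow, green, red, blue at (347,174), (371,174), (394,173), (418,173). An open drawer overhangs near (343,140). Next I'll cast rays for the lids and brushes.

```bash
cat > h.py <<'E'
from bench import arm
import cv2,numpy as np
HUE={"red":[(0,6),(174,180)],"yellow":[(24,34)],"green":[(50,80)],"blue":[(105,125)]}
def ray(n,uv,cal=None):
    c=cal or arm.calibration(n); K=c["mtx"]; T=c["cam_to_world"]
    uv=np.atleast_2d(np.float64(uv)).reshape(-1,1,2)
    p=cv2.undistortPoints(uv,K,np.array([c["k1"],0,0,0.]),None,None).reshape(-1,2)
    d=np.c_[p[:,0],-p[:,1],-np.ones(len(p))]@T[:3,:3].T
    return T[:3,3],d
def onz(n,uv,z,cal=None):
    o,d=ray(n,uv,cal); return o+d*((z-o[2])/d[:,2])[:,None]
def depthpts(n,uv,d,cal=None):
    o,r=ray(n,uv,cal); uv=np.int32(uv); return o+r*d[uv[:,1],uv[:,0]][:,None]
def mask(im,col,smin=150,vmin=80):
    h=cv2.cvtColor(im,cv2.COLOR_RGB2HSV); m=np.zeros(im.shape[:2],np.uint8)
    for a,b in HUE[col]: m|=cv2.inRange(h,(a,smin,vmin),(b,255,255))
    return m
def blobs(m,amin=15):
    n,l,s,c=cv2.connectedComponentsWithStats(m)
    return [(c[i],s[i,4],np.argwhere(l==i)[:,::-1]) for i in range(1,n) if s[i,4]>=amin]
E
python3 - <<'E'
from h import *
box={"top":[(165,165,290,280),(330,160,432,188)],"scene":[(215,225,360,335),(330,150,402,198)]}
P={}
for n in("top","scene"):
    z=np.load(n+"0.npz"); im,d=z["im"],z["d"]
    for w,b in zip(("band","lid"),box[n]):
        for c in HUE:
            m=mask(im,c); k=np.zeros_like(m); k[b[1]:b[3],b[0]:b[2]]=1
            B=blobs(m*k); 
            if not B: print(n,w,c,"none");continue
            B=max(B,key=lambda t:t[1]); q=B[0]
            P[n,w,c]=q
            print(n,w,c,np.round(q,1),B[1],"plane",onz(n,q,44 if w=="band" else 55)[0].round(1),"depth med",np.median(depthpts(n,B[2],d),0).round(1))
for w in("band","lid"):
    for c in HUE:
        if ("scene",w,c) in P and ("top",w,c) in P:
            o1,d1=ray("top",P["top",w,c]);o2,d2=ray("scene",P["scene",w,c])
            A=np.c_[d1[0],-d2[0]]; t=np.linalg.lstsq(A,o2-o1,rcond=None)[0]
            a,b=o1+d1[0]*t[0],o2+d2[0]*t[1]; print(w,c,"tri",((a+b)/2).round(1),"gap",np.linalg.norm(a-b).round(1))
im=np.load("top0.npz")["im"]
cv2.imwrite("pics/crop0.png",cv2.resize(im[160:285,165:440,::-1],(800,364),interpolation=cv2.INTER_CUBIC))
E
```

```text
top band red [253.2 256.2] 80 plane [389.5  19.8  44. ] depth med [389.3  19.2  49.5]
top band yellow [188.2 240.4] 81 plane [414.4 162.   44. ] depth med [414.5 160.8  48.8]
top band green [230.4 252.4] 59 plane [394.6  69.1  44. ] depth med [394.8  68.4  49.4]
top band blue [209.1 247.2] 62 plane [402.6 115.6  44. ] depth med [401.8 114.6  48.5]
top lid red [394.3 172.8] 308 plane [ 587.3 -272.7   55. ] depth med [ 587.7 -272.4   54.7]
top lid yellow [347.1 173.7] 309 plane [ 579.1 -170.    55. ] depth med [ 579.4 -170.    54.9]
top lid green [370.8 173.1] 282 plane [ 583.6 -221.5   55. ] depth med [ 583.9 -221.8   55. ]
top lid blue [417.9 172.2] 274 plane [ 591.8 -324.4   55. ] depth med [ 591.9 -324.5   54.8]
scene band red [332.4 271.3] 90 plane [391.4  18.7  44. ] depth med [387.8  20.8  47.9]
scene band yellow [256.2 300.8] 106 plane [415.9 160.7  44. ] depth med [411.5 161.9  48.6]
scene band green [308.1 282. ] 85 plane [397.3  67.9  44. ] depth med [393.8  69.6  48.1]
scene band blue [283.2 291.9] 98 plane [404.8 114.5  44. ] depth med [400.7 116.1  48.1]
scene lid red [375.6 169.7] 183 plane [ 583.5 -266.7   55. ] depth med [ 585.3 -268.4   54.4]
scene lid yellow [345.2 185.9] 217 plane [ 574.9 -163.3   55. ] depth med [ 576.6 -164.6   54.5]
scene lid green [360.8 177.3] 152 plane [ 580.  -215.7   55. ] depth med [ 581.7 -217.6   54.9]
scene lid blue [389.2 162.6] 150 plane [ 587.4 -317.4   55. ] depth med [ 588.5 -319.    54.7]
band red tri [389.5  19.8  46.2] gap 0.7
band yellow tri [414.2 161.4  46.2] gap 0.0
band green tri [394.7  69.   46.9] gap 1.1
band blue tri [402.6 115.3  46.5] gap 0.7
lid red tri [ 589.2 -273.3   49.6] gap 1.0
lid yellow tri [ 581.5 -169.9   48.5] gap 1.5
lid green tri [ 585.6 -221.7   49.7] gap 1.2
lid blue tri [ 594.  -325.4   48.9] gap 1.0
```

View pics/crop0.png

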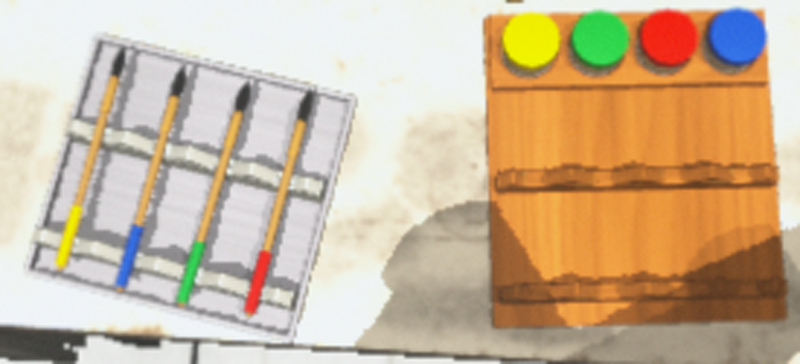

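Spacings match: lids 52 mm apart, bands 48 mm apart. The crop confirms the rack order (yellow, blue, green, red), and the bristles point up in the image. Next come the grasp points and target poses.

```bash
cat >> h.py <<'E'
from scipy.spatial.transform import Rotation as R
def plan(p,yaw):
    """shift/turn fractions to TCP p (mm) with tool y along world angle yaw, tool down"""
    s=arm.read_state(); R0=R.from_quat(s["ee_rot"])
    y=np.array([np.cos(yaw),np.sin(yaw),0]); z=np.array([0,0,-1.]); M=np.c_[np.cross(y,z),y,z]
    sh=R0.inv().apply(np.array(p)-s["position"])/200; rv=(R0.inv()*R.from_matrix(M)).as_rotvec()/np.pi
    return np.r_[sh,rv].round(4)
E
python3 - <<'E'
from h import *
z=np.load("top0.npz"); im=z["im"]
g=np.array([[414.3,161.8],[402.6,115.5],[394.7,69],[389.5,19.8]])
h=cv2.cvtColor(im,cv2.COLOR_RGB2HSV)
box=np.zeros((400,640),np.uint8); box[165:280,165:290]=1
m=cv2.inRange(h,(0,90,70),(180,255,255))*box
ends=[]
for q,a,uv in sorted(blobs(m,60),key=lambda b:b[0][0]):
    p=onz("top",uv,46)[:,:2]; c=p.mean(0); v=np.linalg.svd(p-c,full_matrices=False)[2][0]; v*=np.sign(v[0])
    t=(p-c)@v; e=c+v*t.min(); ends.append((c,v)); print(a,"c",c.round(1),"ang",np.arctan2(v[1],v[0]).round(3),"len",np.ptp(t).round(1),"end",e.round(1),"pt",(e+60*v).round(1), "pt by mean ang",(e+60*np.array([np.cos(-.17),np.sin(-.17)])).round(1))
L=np.array([[579.1,-170],[583.6,-221.5],[587.3,-272.7],[591.8,-324.4]])
c=L.mean(0); u=L[0]-L[3]; a=np.arctan2(u[1],u[0])-np.pi/2; print("stand ang",a.round(4))
x=np.array([np.cos(a),np.sin(a)]); yv=np.array([-x[1],x[0]])
for i,n in enumerate("yellow green red blue".split()):
    print(n,(c+yv*(78-52*i)-145*x).round(1))
E
```

```text
234 c [457.7 153.6] ang -0.177 len 149.2 end [389.  165.9] pt [448.  155.4] pt by mean ang [448.1 155.8]
230 c [448.  106.8] ang -0.18 len 147.9 end [377.1 119.7] pt [436.1 109. ] pt by mean ang [436.3 109.6]
238 c [438.1  59.8] ang -0.203 len 147.9 end [369.4  73.9] pt [428.2  61.8] pt by mean ang [428.6  63.8]
253 c [433.7  11.2] ang -0.186 len 149.2 end [364.1  24.3] pt [423.   13.2] pt by mean ang [423.2  14.1]
stand ang 0.0821
yellow [ 434.5 -181.3]
green [ 438.8 -233.1]
red [ 443.1 -284.9]
blue [ 447.3 -336.8]
```

>>> carry_out([
  [-0.67, 0.82, 0, 0, 0, 0, -0.3],
  [-0.67, 0.82, 0, 0, 0, 0, -0.3],
  [-0.67, 0.82, 0, 0, 0, 0, -0.3],
  [-0.67, 0.82, 0, 0, 0, 0, -0.3],
])

```text
clock: 0.6
position: [284.4, -384.2, 404.6]
ee_rot: [-0.176, 0.984, 0.0, 0.0]
contact_force: [0.5, 0.7, 0.4]
gripper_width: 29.9
grasp_force: 0.0
```

>>> carry_out([
  [-0.67, 0.82, 0, 0, 0, 0, -0.3],
  [-0.67, 0.82, 0, 0, 0, 0, -0.3],
  [-0.67, 0.82, 0, 0, 0, 0, -0.3],
  [-0.67, 0.82, 0, 0, 0, 0, -0.3],
])

```text
clock: 1.1
position: [353.9, -184.4, 404.7]
ee_rot: [-0.176, 0.984, 0.0, 0.0]
contact_force: [-0.4, -0.8, 0.8]
gripper_width: 30.1
grasp_force: 0.0
```

```bash
python3 -c "
from h import *
s=arm.read_state();print(s['clock'],s['position'],s['gripper_width'],plan([423.,13.5,300],np.pi/2-.175))"
```

```text
1.1 [ 353.92591167 -184.37028742  404.70235456] 30.08529985029048 [-6.670e-01  8.079e-01  5.240e-01  1.000e-04  1.000e-04  1.685e-01]
```

>>> carry_out([
  [-0.667, 0.808, 0.524, 0, 0, 0.1685, -0.3],
  [-0.667, 0.808, 0.524, 0, 0, 0.1685, -0.3],
  [-0.667, 0.808, 0.524, 0, 0, 0.1685, -0.3],
  [-0.667, 0.808, 0.524, 0, 0, 0.1685, -0.3],
  [-0.667, 0.808, 0.524, 0, 0, 0.1685, -0.3],
  [-0.667, 0.808, 0.524, 0, 0, 0.1685, -0.3],
])

```text
clock: 1.85
position: [423.5, 11.2, 299.4]
ee_rot: [0.088, 0.996, -0.0, -0.001]
contact_force: [-0.4, 0.1, -0.1]
gripper_width: 29.8
grasp_force: 0.0
```

```bash
python3 - <<'E'
from h import *
s=arm.read_state(); cal=arm.calibration("wrist"); im,d=arm.get_image("wrist")
np.savez("w1.npz",im=im,d=d,T=cal["cam_to_world"]); cv2.imwrite("pics/w1.png",im[:,:,::-1])
print(s["position"].round(1) if hasattr(s["position"],"round") else s["position"])
h=cv2.cvtColor(im,cv2.COLOR_RGB2HSV)
for c in HUE:
    for q,a,uv in blobs(mask(im,c),150):
        print(c,q.round(0),a,onz("wrist",q,44,cal)[0].round(1))
E
```

```text
[423.5  11.2 299.4]
red [496.  38.] 1221 [328.3 142.3  44. ]
red [323. 167.] 802 [390.2  19.5  44. ]
yellow [534. 147.] 176 [402.4 165.7  44. ]
```

View pics/w1.png

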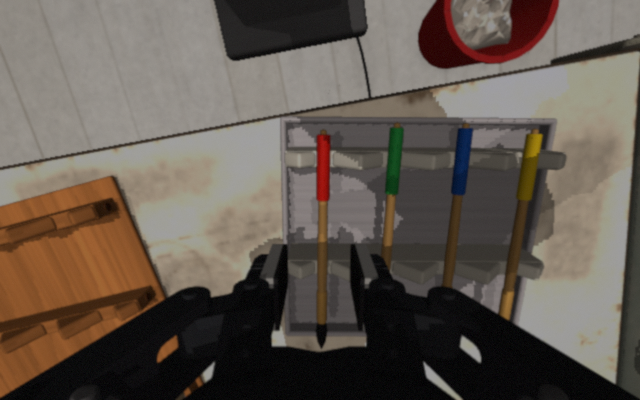

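The wrist view shows the red brush running straight between the fingers (band at (323,167), handle end at about (323,130), tip at (322,345)). The green, blue and yellow bands are at x = 395, 460 and 533. I'll refine the grasp point.

```bash
python3 - <<'E'
from h import *
z=np.load("w1.npz"); im=z["im"]; cal=arm.calibration("wrist"); cal["cam_to_world"]=z["T"]
h=cv2.cvtColor(im,cv2.COLOR_RGB2HSV)
for c,(x0,x1) in dict(red=(312,334),green=(383,404),blue=(443,474),yellow=(505,545)).items():
    k=np.zeros((400,640),np.uint8); k[122:(240 if c!="red" else 345),x0:x1]=1
    uv=max(blobs(cv2.inRange(h,(0,80,40),(180,255,255))*k,60),key=lambda b:b[1])[2]
    p=onz("wrist",uv,45,cal)[:,:2]; m=p.mean(0); v=np.linalg.svd(p-m,full_matrices=False)[2][0]; v*=np.sign(v[0]); t=(p-m)@v; e=m+v*t.min()
    print(c,"rows",uv[:,1].min(),uv[:,1].max(),"ang",np.arctan2(v[1],v[0]).round(3),"end",e.round(1),"pt",(e+60*v).round(1),"len",np.ptp(t).round(1))
print(plan([423.2,13.5,199],np.pi/2-.177))
E
```

```text
red rows 130 324 ang -0.185 end [365.2  24.2] pt [424.2  13.2] len 151.2
green rows 123 239 ang -0.201 end [369.5  74. ] pt [428.3  62.1] len 83.4
blue rows 123 239 ang -0.181 end [377.8 119.8] pt [436.8 109.1] len 83.4
yellow rows 129 239 ang -0.18 end [390.1 166.2] pt [449.1 155.5] len 79.5
[ 2.900e-03  1.470e-02  5.046e-01 -1.000e-04 -2.000e-04 -4.000e-04]
```

>>> carry_out([
  [0, 0, 0.3, 0, 0, 0, -0.3],
  [0, 0, 0.504, 0, 0, 0, -0.3],
  [0, 0, 0.504, 0, 0, 0, -0.3],
  [0, 0, 0.504, 0, 0, 0, -0.3],
  [0, 0, 0.504, 0, 0, 0, -0.3],
])

```text
clock: 2.52
position: [424.2, 10.7, 201.0]
ee_rot: [0.089, 0.996, 0.001, 0.002]
contact_force: [0.7, -0.3, 0.0]
gripper_width: 29.8
grasp_force: 0.0
```

```bash
python3 -c "
from h import *
print(plan([423.6,13.2,199],np.pi/2-.185))"
```

```text
[0.0051 0.0116 0.0102 0.0008 0.0013 0.0019]
```

>>> carry_out([
  [0.004, 0.0116, 0.01, 0, 0, 0, -0.3],
  [0.004, 0.0116, 0.01, 0, 0, 0, -0.3],
  [0.004, 0.0116, 0.01, 0, 0, 0, -1],
  [0.004, 0.0116, 0.01, 0, 0, 0, -1],
  [0.004, 0.0116, 0.01, 0, 0, 0, -1],
  [0.004, 0.0116, 0.01, 0, 0, 0, -1],
])

```text
clock: 3.28
position: [423.2, 13.3, 197.4]
ee_rot: [0.089, 0.996, 0.0, 0.0]
contact_force: [-2.1, 1.0, 5.3]
gripper_width: 6.2
grasp_force: 58.9
```

```bash
python3 -c "
from h import *
s=arm.read_state();print(s['position'],s['gripper_width'],s['grasp_force'],s['contact_force']);print(plan([423.6,13.2,270],np.pi/2-.185))"
```

```text
[423.16476354  13.32489891 197.35025288] 6.225765110389337 58.86633217334747 [-2.11063509  1.01196731  5.27600179]
[-2.300e-03 -2.000e-04 -3.632e-01  0.000e+00  0.000e+00  2.100e-03]
```

>>> carry_out([
  [0, 0, -0.3, 0, 0, 0, -1],
  [0, 0, -0.36, 0, 0, 0, -1],
  [0, -0.1, -0.36, 0, 0, 0, -1],
  [0, -0.3, -0.36, 0, 0, -0.0827, -1],
  [0, -0.55, -0.36, 0, 0, -0.0827, -1],
  [0, -0.8, -0.36, 0, 0, -0.0827, -1],
  [0, -0.9, -0.36, 0, 0, -0.0827, -1],
  [0, -0.9, -0.36, 0, 0, -0.0827, -1],
])

```text
clock: 4.28
position: [390.5, -164.9, 268.5]
ee_rot: [-0.039, 0.999, 0.0, -0.001]
contact_force: [-0.6, 0.7, 0.6]
gripper_width: 6.1
grasp_force: 58.7
```

```bash
cat > w.py <<'E'
import sys
from h import *
def snap(tag):
    cal=arm.calibration("wrist"); im,d=arm.get_image("wrist"); cv2.imwrite(f"pics/{tag}.png",im[:,:,::-1]); return im,d,cal
E
python3 -c "
from w import *
snap('w2'); s=arm.read_state(); print(s['position'],s['gripper_width']);print(plan([443.1,-284.9,260],np.pi/2+.082))"
```

```text
[ 390.74998823 -164.2755856   268.61267486] 6.208600844042376
[-2.132e-01 -6.220e-01  4.270e-02  1.000e-04 -3.000e-04 -9.000e-04]
```

View pics/w2.png

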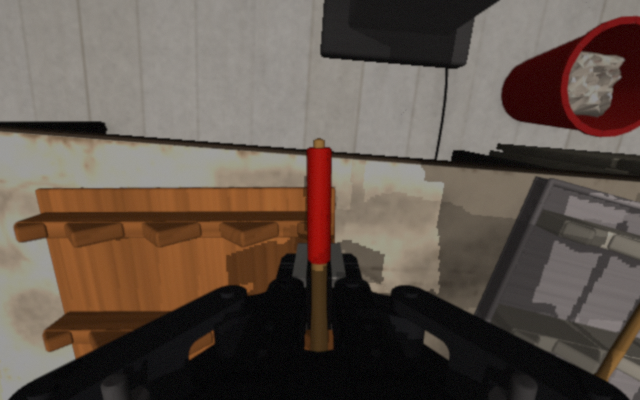

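The brush is held level, with its axis at column 319, handle end at (319,140) and band down to row 262. Two notches of the stand's near rail are visible on the left. I'm moving over the red notch.

>>> carry_out([
  [-0.213, -0.622, 0.043, 0, 0, -0.001, -1],
  [-0.213, -0.622, 0.043, 0, 0, -0.001, -1],
  [-0.213, -0.622, 0.043, 0, 0, -0.001, -1],
  [-0.213, -0.622, 0.043, 0, 0, -0.001, -1],
  [-0.213, -0.622, 0.043, 0, 0, -0.001, -1],
])

```text
clock: 4.95
position: [443.3, -283.0, 260.5]
ee_rot: [-0.043, 0.999, 0.0, -0.0]
contact_force: [-0.7, 0.1, 0.1]
gripper_width: 6.2
grasp_force: 58.8
```

```bash
python3 -c "
from w import *
im,d,cal=snap('w3'); s=arm.read_state(); z=s['position'][2]-155
k=np.zeros((400,640),np.uint8);k[:,300:340]=1
q,a,uv=max(blobs(mask(im,'red')*k,100),key=lambda b:b[1]); p=onz('wrist',uv,z,cal)[:,:2]; m=p.mean(0); v=np.linalg.svd(p-m,full_matrices=False)[2][0]; v*=np.sign(v[0]); e=m+v*((p-m)@v).min()
print(q,uv[:,1].min(),s['position'],'ang',np.arctan2(v[1],v[0]),'band end',e,'dist',(s['position'][:2]-e)@v,'lat',np.cross(v,s['position'][:2]-e))
print(plan([443.1,-284.9,193.5],np.pi/2+.082))"
```

```text
[318.59580838 203.83607784] 148 [ 443.37999963 -283.03021486  260.68741922] ang 0.08357579297324368 band end [ 387.78834239 -287.93987311] dist 55.807469839279555 lat 0.25181152532834084
[ 2.100e-03 -9.300e-03  3.359e-01  1.000e-04 -1.000e-04  1.400e-03]<string>:6: DeprecationWarning: Arrays of 2-dimensional vectors are deprecated. Use arrays of 3-dimensional vectors instead. (deprecated in NumPy 2.0)
```

View pics/w3.png

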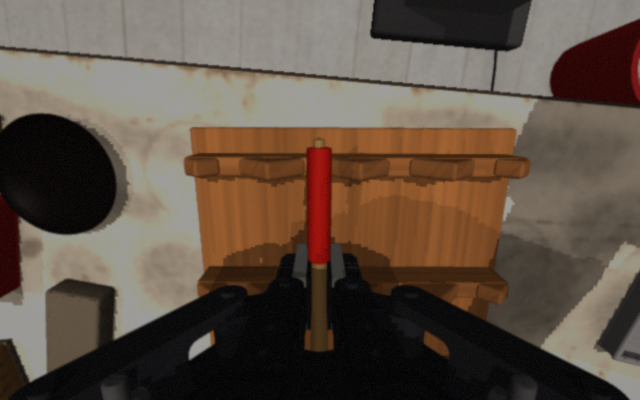

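The red brush sits in the gap between the near rail's teeth at columns 305–333. Its handle end is about 59 mm from the grasp point, as it should be. Lowering now.

>>> carry_out([
  [0, -0.008, 0.1, 0, 0, 0, -1],
  [0, -0.008, 0.22, 0, 0, 0, -1],
  [0, -0.008, 0.25, 0, 0, 0, -1],
  [0, -0.008, 0.25, 0, 0, 0, -1],
])

```text
clock: 5.5
position: [444.0, -285.5, 210.8]
ee_rot: [-0.043, 0.999, -0.0, -0.0]
contact_force: [-0.3, 0.4, 0.7]
gripper_width: 6.3
grasp_force: 58.8
```

```bash
python3 -W ignore -c "
from w import *
s=arm.read_state(); print(s['position'],s['contact_force'])
print(plan([443.1,-284.9,193.5],np.pi/2+.082))"
```

```text
[ 443.95339986 -285.4858602   210.81307914] [-0.25734564  0.36505787  0.65873101]
[ 0.004   0.0033  0.0866 -0.     -0.      0.0011]
```

>>> carry_out([
  [0.004, 0.003, 0.06, 0, 0, 0, -1],
  [0.004, 0.003, 0.09, 0, 0, 0, -1],
  [0.004, 0.003, 0.09, 0, 0, 0, -1],
  [0.004, 0.003, 0.09, 0, 0, 0, -1],
])

```text
clock: 6.0
position: [443.1, -285.6, 192.6]
ee_rot: [-0.042, 0.999, -0.0, 0.0]
contact_force: [-0.2, 0.9, -0.2]
gripper_width: 6.2
grasp_force: 58.8
```

>>> carry_out([
  [0, 0, 0, 0, 0, 0, -0.35],
  [0, 0, 0, 0, 0, 0, -0.35],
  [0, 0, 0, 0, 0, 0, -0.35],
  [0, 0, -0.3, 0, 0, 0, -0.35],
  [0, 0, -0.6, 0, 0, 0, -0.35],
  [0, 0, -0.6, 0, 0, 0, -0.35],
  [0, 0, -0.6, 0, 0, 0, -0.35],
])

```text
clock: 6.88
position: [442.5, -285.3, 312.3]
ee_rot: [-0.042, 0.999, 0.0, -0.0]
contact_force: [0.7, 0.4, -0.7]
gripper_width: 27.9
grasp_force: 0.0
```

```bash
python3 -W ignore -c "
from w import *
snap('w4')
print(plan([428.3,62,300],np.pi/2-.2))"
```

```text
[-7.570e-02  1.736e+00  5.920e-02  3.000e-04 -7.000e-04  9.040e-02]
```

View pics/w4.png

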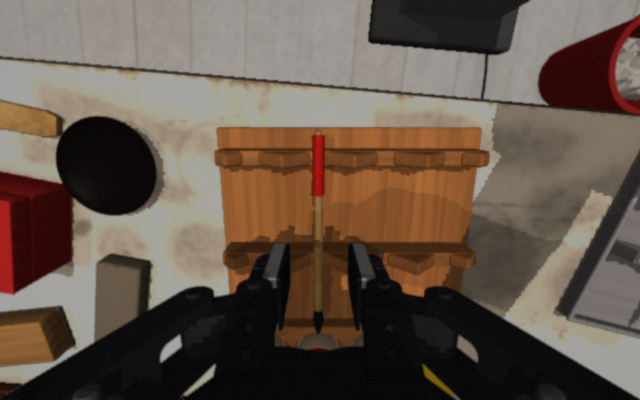

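The red brush lies across both rails in its notches, with its bristles towards the red lid visible at (320,350). Next is the green brush.

>>> carry_out([
  [-0.04, 0.868, 0.06, 0, 0, 0.045, -0.35],
  [-0.04, 0.868, 0.06, 0, 0, 0.045, -0.35],
  [-0.04, 0.868, 0.06, 0, 0, 0.045, -0.35],
  [-0.04, 0.868, 0.06, 0, 0, 0.045, -0.35],
])

```text
clock: 7.42
position: [435.7, -109.5, 298.9]
ee_rot: [0.026, 1.0, -0.0, -0.002]
contact_force: [0.3, -1.1, 0.3]
gripper_width: 27.9
grasp_force: 0.0
```

```bash
python3 -W ignore -c "
from w import *
print(plan([428.3,62,230],np.pi/2-.2))"
```

```text
[ 8.000e-02  8.543e-01  3.447e-01 -2.000e-04 -1.300e-03  4.710e-02]
```

>>> carry_out([
  [0.08, 0.856, 0, 0, 0, 0.047, -0.35],
  [0.08, 0.856, 0, 0, 0, 0.047, -0.35],
  [0.08, 0.856, 0, 0, 0, 0.047, -0.35],
  [0.08, 0.856, 0, 0, 0, 0.047, -0.35],
  [0.08, 0.856, 0.2, 0, 0, 0.047, -0.35],
  [0.08, 0.856, 0.345, 0, 0, 0.047, -0.35],
  [0.08, 0.856, 0.345, 0, 0, 0.047, -0.35],
])

```text
clock: 8.3
position: [429.4, 58.4, 229.2]
ee_rot: [0.103, 0.995, -0.002, -0.003]
contact_force: [-0.1, -0.6, 0.3]
gripper_width: 28.0
grasp_force: 0.0
```

```bash
python3 -W ignore -c "
from w import *
print(plan([428.3,62,197.5],np.pi/2-.2)); im,d,cal=snap('w5')
for z in (46,): 
  for q,a,uv in blobs(mask(im,'green'),200): 
    p=onz('wrist',uv,z,cal)[:,:2];m=p.mean(0);v=np.linalg.svd(p-m,full_matrices=False)[2][0];v*=np.sign(v[0]);e=m+v*((p-m)@v).min();print(q,a,np.arctan2(v[1],v[0]),e,e+58*v)
"
```

```text
[ 0.0082  0.0171  0.1585 -0.0015 -0.0018 -0.0021]
[327.01684836 193.95341923] 1009 -0.20102396038866585 [372.87598851  73.09403091] [429.70802131  61.51300991]
```

>>> carry_out([
  [0.004, 0.017, 0, 0, 0, 0, -0.35],
  [0.004, 0.017, 0.1, 0, 0, 0, -0.35],
  [0.004, 0.017, 0.157, 0, 0, 0, -0.35],
  [0.004, 0.017, 0.157, 0, 0, 0, -0.35],
  [0.004, 0.017, 0.157, 0, 0, 0, -0.35],
  [0.004, 0.017, 0.157, 0, 0, 0, -1],
  [0.004, 0.017, 0.157, 0, 0, 0, -1],
  [0.004, 0.017, 0.157, 0, 0, 0, -1],
  [0.004, 0.017, 0.157, 0, 0, 0, -1],
])

```text
clock: 9.48
position: [430.2, 63.5, 200.7]
ee_rot: [0.102, 0.995, 0.0, 0.0]
contact_force: [-0.8, -2.1, 5.1]
gripper_width: 6.1
grasp_force: 58.9
```

```bash
python3 -W ignore -c "
from w import *
print(plan([438.8,-233.1,265],np.pi/2+.082))"
```

```text
[-3.4270e-01 -1.4435e+00 -3.2160e-01  0.0000e+00  2.0000e-04 -9.1000e-02]
```

>>> carry_out([
  [0, 0, -0.3, 0, 0, 0, -1],
  [0, 0, -0.33, 0, 0, 0, -1],
  [-0.03, -0.1, -0.33, 0, 0, 0, -1],
  [-0.1, -0.35, -0.33, 0, 0, -0.05, -1],
  [-0.17, -0.65, -0.33, 0, 0, -0.091, -1],
  [-0.17, -0.72, -0.33, 0, 0, -0.091, -1],
  [-0.17, -0.72, -0.33, 0, 0, -0.091, -1],
])

```text
clock: 10.35
position: [433.5, -85.1, 265.6]
ee_rot: [-0.039, 0.999, 0.0, -0.0]
contact_force: [-0.7, 0.3, -0.5]
gripper_width: 6.0
grasp_force: 59.0
```

```bash
python3 -W ignore -c "
from w import *
print(plan([438.8,-233.1,265],np.pi/2+.082))"
```

```text
[ 3.140e-02 -7.398e-01  2.700e-03  1.000e-04 -3.000e-04 -1.300e-03]
```

>>> carry_out([
  [0.031, -0.744, 0, 0, 0, -0.001, -1],
  [0.031, -0.744, 0, 0, 0, -0.001, -1],
  [0.031, -0.744, 0, 0, 0, -0.001, -1],
  [0.031, -0.744, 0, 0, 0, -0.001, -1],
  [0.031, -0.744, 0.15, 0, 0, -0.001, -1],
  [0.031, -0.744, 0.25, 0, 0, -0.001, -1],
  [0.031, -0.744, 0.25, 0, 0, -0.001, -1],
])

```text
clock: 11.22
position: [439.8, -231.5, 214.9]
ee_rot: [-0.043, 0.999, 0.001, -0.002]
contact_force: [0.3, 0.6, 0.1]
gripper_width: 6.2
grasp_force: 59.0
```

```bash
cat > inhand.py <<'E'
import sys
from w import *
col=sys.argv[1]; im,d,cal=snap(sys.argv[2]); s=arm.read_state(); P=np.array(s['position'])
k=np.zeros((400,640),np.uint8);k[100:,290:350]=1
q,a,uv=max(blobs(mask(im,col,120,40)*k,100),key=lambda b:b[1]); p=onz('wrist',uv,P[2]-float(sys.argv[3]),cal)[:,:2]; m=p.mean(0); v=np.linalg.svd(p-m,full_matrices=False)[2][0]; v*=np.sign(v[0]); e=m+v*((p-m)@v).min()
pt=e+56.5*v; print(P.round(1),'ang',np.arctan2(v[1],v[0]).round(3),'brush pt',pt.round(1))
T=[float(x) for x in sys.argv[4:7]]
t=np.array(T[:2])-pt+P[:2]; print('fix',plan([*t,T[2]],np.pi/2+.082))
E
python3 -W ignore inhand.py green w6 156.7 438.8 -233.1 195.5
```

```text
[ 440.3 -231.8  215.9] ang 0.09 brush pt [ 436.8 -231.8]
fix [-9.600e-03 -7.300e-03  1.022e-01  1.000e-04 -4.000e-04  1.500e-03]
```

>>> carry_out([
  [-0.006, -0.007, 0, 0, 0, 0, -1],
  [-0.006, -0.007, 0.06, 0, 0, 0, -1],
  [-0.006, -0.007, 0.1, 0, 0, 0, -1],
  [-0.006, -0.007, 0.1, 0, 0, 0, -1],
  [-0.006, -0.007, 0.1, 0, 0, 0, -1],
])

```text
clock: 11.9
position: [441.2, -234.6, 196.0]
ee_rot: [-0.042, 0.999, 0.0, -0.0]
contact_force: [-0.0, 0.1, -0.4]
gripper_width: 6.1
grasp_force: 59.0
```

>>> carry_out([
  [0, 0, 0, 0, 0, 0, -0.35],
  [0, 0, 0, 0, 0, 0, -0.35],
  [0, 0, 0, 0, 0, 0, -0.35],
  [0, 0, -0.3, 0, 0, 0, -0.35],
  [0, 0, -0.55, 0, 0, 0, -0.35],
  [0, 0, -0.55, 0, 0, 0, -0.35],
  [0, 0, -0.55, 0, 0, 0, -0.35],
])

```text
clock: 12.78
position: [440.7, -234.4, 305.8]
ee_rot: [-0.042, 0.999, 0.0, -0.0]
contact_force: [-1.1, -0.0, -0.4]
gripper_width: 27.6
grasp_force: 0.0
```

```bash
python3 -W ignore -c "
from w import *
snap('w7')
print(plan([436.5,109,300],np.pi/2-.18))"
```

```text
[-1.2350e-01  1.7125e+00  2.7000e-02  2.0000e-04 -7.0000e-04  8.4000e-02]
```

View pics/w7.png

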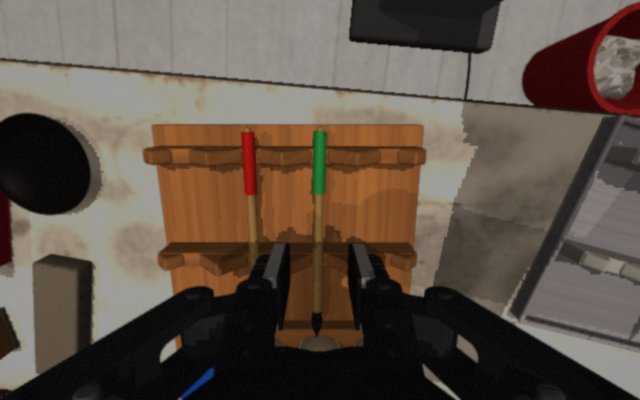

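Red (248,160) and green (319,160) both lie in their notches, with their ends level. Now blue.

>>> carry_out([
  [-0.06, 0.856, 0.02, 0, 0, 0.084, -0.35],
  [-0.06, 0.856, 0.02, 0, 0, 0.084, -0.35],
  [-0.06, 0.856, 0.02, 0, 0, 0.084, -0.35],
  [-0.06, 0.856, 0.02, 0, 0, 0.084, -0.35],
])

```text
clock: 13.32
position: [438.4, -60.1, 300.8]
ee_rot: [0.087, 0.996, -0.0, -0.002]
contact_force: [0.0, 0.1, -0.2]
gripper_width: 27.6
grasp_force: 0.0
```

```bash
python3 -W ignore -c "
from w import *
print(plan([436.5,109,230],np.pi/2-.18))"
```

```text
[ 1.542e-01  8.315e-01  3.536e-01 -3.000e-04 -1.000e-03  2.100e-03]
```

>>> carry_out([
  [0.154, 0.842, 0, 0, 0, 0.002, -0.35],
  [0.154, 0.842, 0, 0, 0, 0.002, -0.35],
  [0.154, 0.842, 0, 0, 0, 0.002, -0.35],
  [0.154, 0.842, 0, 0, 0, 0.002, -0.35],
  [0.154, 0.842, 0.2, 0, 0, 0.002, -0.35],
  [0.154, 0.842, 0.35, 0, 0, 0.002, -0.35],
  [0.154, 0.842, 0.35, 0, 0, 0.002, -0.35],
])

```text
clock: 14.2
position: [437.7, 106.5, 229.7]
ee_rot: [0.094, 0.996, -0.002, -0.003]
contact_force: [-0.3, 0.6, 0.5]
gripper_width: 27.8
grasp_force: 0.0
```

```bash
cat > pre.py <<'E'
import sys
from w import *
x,y,a=map(float,sys.argv[2:5]); print(plan([x,y,198],np.pi/2+a)); im,d,cal=snap('p'+sys.argv[1])
for q,A,uv in blobs(mask(im,sys.argv[1],120,50),300):
    p=onz('wrist',uv,46,cal)[:,:2];m=p.mean(0);v=np.linalg.svd(p-m,full_matrices=False)[2][0];v*=np.sign(v[0]);e=m+v*((p-m)@v).min();print(q,A,np.arctan2(v[1],v[0]),e+56.5*v)
E
python3 -W ignore pre.py blue 436.5 109 -.18
```

```text
[ 0.0075  0.0122  0.1584 -0.0017 -0.0018 -0.0025]
[325.83733493 184.60804322] 1666 -0.18433179193374927 [436.39028479 109.0958315 ]
```

>>> carry_out([
  [0.006, 0.012, 0, 0, 0, 0, -0.35],
  [0.006, 0.012, 0.1, 0, 0, 0, -0.35],
  [0.006, 0.012, 0.16, 0, 0, 0, -0.35],
  [0.006, 0.012, 0.16, 0, 0, 0, -0.35],
  [0.006, 0.012, 0.16, 0, 0, 0, -0.35],
  [0.006, 0.012, 0.16, 0, 0, 0, -1],
  [0.006, 0.012, 0.16, 0, 0, 0, -1],
  [0.006, 0.012, 0.16, 0, 0, 0, -1],
  [0.006, 0.012, 0.16, 0, 0, 0, -1],
])

```text
clock: 15.38
position: [438.0, 110.9, 200.8]
ee_rot: [0.093, 0.996, 0.0, 0.0]
contact_force: [-1.7, -0.2, 6.8]
gripper_width: 5.6
grasp_force: 59.0
```

```bash
python3 -W ignore -c "
from w import *
print(plan([447.3,-336.8,270],np.pi/2+.082))"
```

```text
[-4.5880e-01 -2.1915e+00 -3.4690e-01  1.0000e-04  3.0000e-04 -8.5100e-02]
```

>>> carry_out([
  [0, 0, -0.3, 0, 0, 0, -1],
  [0, 0, -0.35, 0, 0, 0, -1],
  [-0.03, -0.1, -0.35, 0, 0, 0, -1],
  [-0.1, -0.35, -0.35, 0, 0, -0.05, -1],
  [-0.17, -0.65, -0.35, 0, 0, -0.085, -1],
  [-0.2, -0.95, -0.35, 0, 0, -0.085, -1],
  [-0.2, -0.95, -0.35, 0, 0, -0.085, -1],
])

```text
clock: 16.25
position: [440.8, -86.5, 269.4]
ee_rot: [-0.037, 0.999, 0.0, -0.001]
contact_force: [0.6, 0.3, -0.8]
gripper_width: 6.5
grasp_force: 58.8
```

```bash
python3 -W ignore -c "
from w import *
print(plan([447.3,-336.8,270],np.pi/2+.082))"
```

```text
[ 5.9800e-02 -1.2503e+00 -3.4000e-03  1.0000e-04 -6.0000e-04 -2.6000e-03]
```

>>> carry_out([
  [0.06, -0.9, 0, 0, 0, -0.001, -1],
  [0.06, -0.9, 0, 0, 0, -0.001, -1],
  [0.06, -0.9, 0, 0, 0, -0.001, -1],
  [0.06, -0.9, 0, 0, 0, -0.001, -1],
])

```text
clock: 16.75
position: [444.7, -265.8, 269.4]
ee_rot: [-0.04, 0.999, 0.0, -0.0]
contact_force: [-0.2, 0.0, -0.3]
gripper_width: 6.2
grasp_force: 58.9
```

```bash
python3 -W ignore -c "
from w import *
print(plan([447.3,-336.8,216],np.pi/2+.082))"
```

```text
[ 0.0155 -0.3547  0.2668  0.     -0.     -0.0007]
```

>>> carry_out([
  [0.015, -0.355, 0, 0, 0, -0.001, -1],
  [0.015, -0.355, 0, 0, 0, -0.001, -1],
  [0.015, -0.355, 0, 0, 0, -0.001, -1],
  [0.015, -0.355, 0.15, 0, 0, -0.001, -1],
  [0.015, -0.355, 0.267, 0, 0, -0.001, -1],
  [0.015, -0.355, 0.267, 0, 0, -0.001, -1],
])

```text
clock: 17.5
position: [447.3, -332.6, 215.2]
ee_rot: [-0.045, 0.999, 0.001, -0.002]
contact_force: [-0.1, 0.0, 0.2]
gripper_width: 6.3
grasp_force: 59.0
```

```bash
python3 -W ignore inhand.py blue w8 156.8 447.3 -336.8 195.8
```

```text
[ 447.9 -333.2  216.5] ang 0.083 brush pt [ 445.3 -332.9]
fix [-0.0085 -0.0206  0.1037  0.0002 -0.0005  0.0025]
```

>>> carry_out([
  [-0.006, -0.017, 0, 0, 0, 0, -1],
  [-0.006, -0.017, 0, 0, 0, 0, -1],
  [-0.006, -0.017, 0.06, 0, 0, 0, -1],
  [-0.006, -0.017, 0.1, 0, 0, 0, -1],
  [-0.006, -0.017, 0.1, 0, 0, 0, -1],
  [-0.006, -0.017, 0.1, 0, 0, 0, -1],
])

```text
clock: 18.3
position: [449.2, -338.0, 196.5]
ee_rot: [-0.044, 0.999, 0.0, -0.0]
contact_force: [0.3, 0.9, 0.3]
gripper_width: 6.1
grasp_force: 58.9
```

```bash
python3 -W ignore inhand.py blue w9 156.8 447.3 -336.8 195.8
```

```text
[ 449.2 -338.   196.7] ang 0.082 brush pt [ 447.9 -338.5]
fix [ 0.002   0.0089  0.0045  0.     -0.      0.0017]
```

>>> carry_out([
  [0, 0.005, 0.003, 0, 0, 0, -1],
  [0, 0.005, 0.003, 0, 0, 0, -0.35],
  [0, 0.005, 0.003, 0, 0, 0, -0.35],
  [0, 0.005, 0.003, 0, 0, 0, -0.35],
  [0, 0, -0.3, 0, 0, 0, -0.35],
  [0, 0, -0.55, 0, 0, 0, -0.35],
  [0, 0, -0.55, 0, 0, 0, -0.35],
])

```text
clock: 19.23
position: [450.2, -338.5, 311.5]
ee_rot: [-0.044, 0.999, -0.002, 0.005]
contact_force: [-0.1, -0.1, 0.7]
gripper_width: 27.7
grasp_force: 0.0
```

```bash
python3 -W ignore -c "
from w import *
print(plan([448.5,155.5,300],np.pi/2-.178))"
```

```text
[-2.0850e-01  2.4613e+00  4.6400e-02 -1.3000e-03  3.1000e-03  8.4700e-02]
```

>>> carry_out([
  [-0.08, 0.95, 0.02, 0, 0, 0.042, -0.35],
  [-0.08, 0.95, 0.02, 0, 0, 0.042, -0.35],
  [-0.08, 0.95, 0.02, 0, 0, 0.042, -0.35],
  [-0.08, 0.95, 0.02, 0, 0, 0.042, -0.35],
])

```text
clock: 19.73
position: [448.0, -144.1, 302.2]
ee_rot: [0.019, 1.0, 0.0, -0.001]
contact_force: [0.9, -0.6, 1.1]
gripper_width: 28.2
grasp_force: 0.0
```

>>> carry_out([
  [0.04, 0.95, 0, 0, 0, 0.042, -0.35],
  [0.04, 0.95, 0, 0, 0, 0.042, -0.35],
  [0.04, 0.95, 0, 0, 0, 0.042, -0.35],
  [0.04, 0.95, 0, 0, 0, 0.042, -0.35],
])

```text
clock: 20.23
position: [449.3, 45.7, 302.5]
ee_rot: [0.085, 0.996, 0.0, 0.0]
contact_force: [-0.7, -1.2, 0.3]
gripper_width: 27.7
grasp_force: 0.0
```

```bash
python3 -W ignore -c "
from w import *
im,d=arm.get_image('top');cv2.imwrite('pics/top1.png',cv2.resize(im[150:285,165:445,::-1],(800,386),interpolation=cv2.INTER_CUBIC))
print(plan([448.5,155.5,230],np.pi/2-.178))"
```

```text
[ 9.840e-02  5.476e-01  3.613e-01 -1.000e-04 -2.000e-04  1.500e-03]
```

View pics/top1.png

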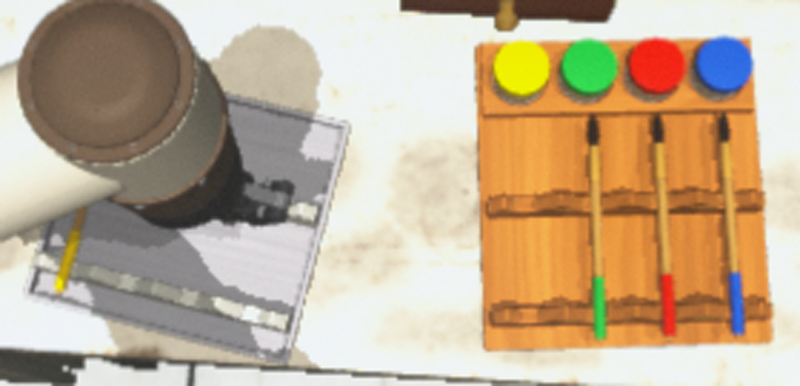

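The green, red and blue brushes lie straight in front of the lids of their colour, across both rails. Yellow is the last one.

>>> carry_out([
  [0.098, 0.558, 0, 0, 0, 0.001, -0.35],
  [0.098, 0.558, 0, 0, 0, 0.001, -0.35],
  [0.098, 0.558, 0, 0, 0, 0.001, -0.35],
  [0.098, 0.558, 0.2, 0, 0, 0.001, -0.35],
  [0.098, 0.558, 0.36, 0, 0, 0.001, -0.35],
  [0.098, 0.558, 0.36, 0, 0, 0.001, -0.35],
])

```text
clock: 21.02
position: [448.7, 153.7, 228.5]
ee_rot: [0.091, 0.996, -0.002, -0.003]
contact_force: [0.4, 0.2, -0.1]
gripper_width: 27.6
grasp_force: 0.0
```

```bash
python3 -W ignore pre.py yellow 448.5 155.5 -.178
```

```text
[ 0.002   0.0093  0.1526 -0.0017 -0.0016 -0.0016]
[324.30913978 203.05645161] 744 -0.19083680142007653 [456.32946899 153.57223163]
```

>>> carry_out([
  [0.006, 0.008, 0, 0, 0, 0, -0.35],
  [0.006, 0.008, 0.1, 0, 0, 0, -0.35],
  [0.006, 0.008, 0.154, 0, 0, 0, -0.35],
  [0.006, 0.008, 0.154, 0, 0, 0, -0.35],
  [0.006, 0.008, 0.154, 0, 0, 0, -0.35],
  [0.006, 0.008, 0.154, 0, 0, 0, -1],
  [0.006, 0.008, 0.154, 0, 0, 0, -1],
  [0.006, 0.008, 0.154, 0, 0, 0, -1],
  [0.006, 0.008, 0.154, 0, 0, 0, -1],
])

```text
clock: 22.2
position: [448.5, 157.9, 200.6]
ee_rot: [0.089, 0.996, 0.0, 0.0]
contact_force: [-1.7, -0.5, 5.8]
gripper_width: 6.4
grasp_force: 58.9
```

```bash
python3 -W ignore -c "
from w import *
print(plan([434.5,-181.3,270],np.pi/2+.082))"
```

```text
[-2.3400e-01 -1.6814e+00 -3.4720e-01  1.0000e-04  2.0000e-04 -8.3200e-02]
```

>>> carry_out([
  [0, 0, -0.3, 0, 0, 0, -1],
  [0, 0, -0.35, 0, 0, 0, -1],
  [-0.03, -0.1, -0.35, 0, 0, 0, -1],
  [-0.1, -0.35, -0.35, 0, 0, -0.05, -1],
  [-0.12, -0.65, -0.35, 0, 0, -0.083, -1],
  [-0.12, -0.9, -0.35, 0, 0, -0.083, -1],
  [-0.12, -0.9, -0.35, 0, 0, -0.083, -1],
])

```text
clock: 23.08
position: [438.4, -26.0, 269.3]
ee_rot: [-0.038, 0.999, -0.0, -0.001]
contact_force: [0.0, -0.5, -0.4]
gripper_width: 6.5
grasp_force: 58.9
```

```bash
python3 -W ignore -c "
from w import *
print(plan([434.5,-181.3,216],np.pi/2+.082))"
```

```text
[ 7.770e-02 -7.730e-01  2.664e-01  0.000e+00 -6.000e-04 -1.900e-03]
```

>>> carry_out([
  [0.078, -0.78, 0, 0, 0, -0.001, -1],
  [0.078, -0.78, 0, 0, 0, -0.001, -1],
  [0.078, -0.78, 0, 0, 0, -0.001, -1],
  [0.078, -0.78, 0, 0, 0, -0.001, -1],
  [0.078, -0.78, 0.15, 0, 0, -0.001, -1],
  [0.078, -0.78, 0.267, 0, 0, -0.001, -1],
  [0.078, -0.78, 0.267, 0, 0, -0.001, -1],
])

```text
clock: 23.95
position: [436.6, -179.0, 215.0]
ee_rot: [-0.043, 0.999, 0.0, -0.002]
contact_force: [-0.1, 0.1, -0.6]
gripper_width: 6.3
grasp_force: 58.9
```

```bash
python3 -W ignore inhand.py yellow w10 156.6 434.5 -181.3 195.6; python3 -W ignore -c "
from w import *
print(plan([434.5,-181.3,195.6],np.pi/2+.082))"
```

```text
[ 437.2 -179.2  216.2] ang 0.08 brush pt [ 436.5 -179.3]
fix [ 0.0108 -0.0094  0.1029  0.     -0.0005  0.0013]
[ 0.0142 -0.0094  0.1029  0.     -0.0005  0.0013]
```

>>> carry_out([
  [0.011, -0.008, 0, 0, 0, 0, -1],
  [0.011, -0.008, 0, 0, 0, 0, -1],
  [0.011, -0.008, 0.06, 0, 0, 0, -1],
  [0.011, -0.008, 0.1, 0, 0, 0, -1],
  [0.011, -0.008, 0.1, 0, 0, 0, -1],
  [0.011, -0.008, 0.1, 0, 0, 0, -1],
])

```text
clock: 24.75
position: [434.9, -182.0, 196.4]
ee_rot: [-0.042, 0.999, -0.0, -0.0]
contact_force: [-0.8, -0.8, -0.5]
gripper_width: 6.0
grasp_force: 58.9
```

>>> carry_out([
  [0, 0, 0, 0, 0, 0, -0.35],
  [0, 0, 0, 0, 0, 0, -0.35],
  [0, 0, 0, 0, 0, 0, -0.35],
  [0, 0, -0.3, 0, 0, 0, -0.35],
  [0, 0, -0.6, 0, 0, 0, -0.35],
  [0, 0, -0.6, 0, 0, 0, -0.35],
])

```text
clock: 25.5
position: [436.2, -182.1, 321.4]
ee_rot: [-0.043, 0.999, -0.001, 0.006]
contact_force: [-0.3, 0.7, -0.4]
gripper_width: 27.9
grasp_force: 0.0
```

>>> carry_out([
  [0, 0.9, -0.6, 0, 0, 0, -0.35],
  [0, 0.9, -0.6, 0, 0, 0, -0.35],
  [0, 0.9, -0.6, 0, 0, 0, -0.35],
  [0, 0.9, -0.6, 0, 0, 0, -0.35],
  [0, 0.9, -0.6, 0, 0, 0, -0.35],
])

```text
clock: 26.12
position: [419.5, -1.4, 437.0]
ee_rot: [-0.044, 0.999, 0.0, 0.001]
contact_force: [0.6, -1.6, -0.3]
gripper_width: 27.7
grasp_force: 0.0
```

```bash
python3 -W ignore -c "
from w import *
im,d=arm.get_image('top');cv2.imwrite('pics/top2.png',cv2.resize(im[150:285,315:445,::-1],(578,600),interpolation=cv2.INTER_CUBIC))
L=np.array([[434.5,-181.3],[438.8,-233.1],[443.1,-284.9],[447.3,-336.8]]);x=np.array([np.cos(.082),np.sin(.082)]);y=np.array([-x[1],x[0]])
for c,t in zip(['yellow','green','red','blue'],L):
  m=mask(im,c,120,60); m[:200]=0; m[:,:315]=0; m[:,440:]=0
  q,a,uv=max(blobs(m),key=lambda b:b[1]); p=onz('top',q,41)[0]; D=depthpts('top',uv,d); print(c,q.round(),a,'rel x,y',((p[:2]-t)@x).round(1),((p[:2]-t)@y).round(1),'z',np.median(D[:,2]).round(1))
"
```

```text
yellow [350. 257.] 88 rel x,y -35.2 -0.3 z 42.8
green [374. 258.] 75 rel x,y -36.7 -0.8 z 43.4
red [398. 256.] 85 rel x,y -34.9 -0.0 z 42.7
blue [422. 256.] 69 rel x,y -35.8 0.2 z 43.4
```

View pics/top2.png

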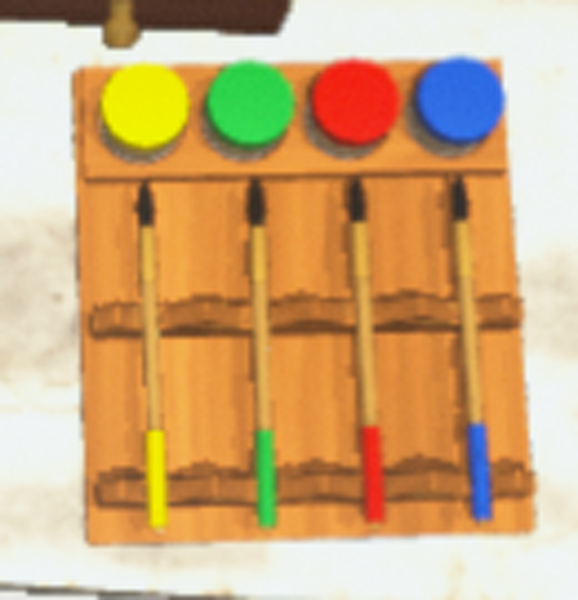

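All four brushes lie in the notches in front of their own lids. They are within about 1 mm across and 2–3 mm along, with band tops at 43 mm, so they sit on the rails.

```bash
python3 -c "
from bench import arm
print(arm.job_done())"
```

```text
the job is handed in; nothing more can be done
None
```

All four brushes lie in the stand's notches in front of the jars matching their bands, bristles towards the jars, within about 3 mm of their marks, and the job was handed in at about 26 s of the 90 s.

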